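# Flick the pawl of a bench lifter free with its release bar and let the tray down

### The job

Let the small hand-winch lifter's tray all the way down: take the release bar from its rest, slide its rod under the sprung pawl of the ratchet wheel and ease the pawl up clear of the teeth against its rubber stop, gently and without forcing it, and keep it held there while the tray with its label rolls sinks until it stops at the bottom. Then draw the bar out and lay it back in its rest as it was. Keep the hand itself off the lifter, and leave the other things on the bench alone.

Things in the scene. Friction and masses are not known exactly. Their poses are not given: they have to be found in the camera images.
- lifter: Grey bench lifter 190x190x310 mm, fixed. Origin under the mast, z up, +x from the winch side to the tray; the winch faces -x. The winch plate (front face at x -20) is clamped in slots and sits up to 7 mm higher or lower than the heights given here, with its wheel, pawl and stop: find the pawl by feel. Let go, the pawl drops into the next tooth. Over 9 N of the bar on any part of it is too much.
- wheel_axis (a point): Nominal middle of the steel ratchet wheel's front face: (-45, 0, 125) mm in the lifter, axes as its; 12 teeth, 76 mm across, 14 thick; a square shaft end stands 21 mm out of it. Goose-necked pawl above: nose in the teeth at the wheel's top, flat shank along +y, pivot bolt at y +80; front face at x -45, back at x -29.
- pawl_gap (a point): Nominal middle of the gap where the rod goes in along +x, under the shank at the pawl's front: (-45, 36, 159) mm in the lifter, axes as its. Nominally 13 mm below the shank's flat underside, 11 mm over the wheel's teeth. Lifting the pawl 5 mm here clears the teeth; at 8 mm it meets a stiff rubber stop; the bar dips, so the hand rises 1 to 4 mm more. Push the rod in 15 to 20 mm.
- tray (a joint): Height in m of the tray (112x166 mm, two label rolls on it, beyond the mast) above its lowest position; starts at 0.07 to 0.10, caught by the pawl; damped, sinks 10 to 22 mm/s while the pawl is held clear. The load pinches the sprung pawl: the rod's push rises to 3 to 7 N, drops to 2 to 3 N as the pawl breaks free, rises again on the stop: hold 5 to 7 N there (4 at least).
- bar: Release bar, loose, 0.12 kg: black flat-sided grip 90 long, 20 wide (y), 24 high (z), then a round steel rod 8 mm thick with a round end. Origin on the axis in the middle of the grip; x along the bar, rod end at x +135 mm, grip ends at x +45; z up as it lies. It balances at x +33. Gripped firmly at x +20 the rod end hangs up to 5 mm low and gives about 2 N per mm.
- bar_rest: Fixed dark steel rest, 160x50 mm base plate 5 mm thick. Origin under the seat point, x along the bar, z up. Grip lies in a flared U (24 mm inside, 43 mm at its mouth, at x -40 to -30, floor z 30, cheeks to z 53); rod lies in a V at x +90 to +100 (mouth 28 mm wide, up to z 46). Free between x -30 and +90 for fingers.
- rest_seat (a point): Where the bar's origin lies when it is home in the rest, 42 mm above the bench; axes as the rest's.
- stapler: Desk stapler 34x131x46 mm on the bench, a bystander; origin under its centre.
- tape_duct: Roll of grey tape, 103 mm across, 48 high, lying on the bench, a bystander; origin under its centre.
- green_box: Green carton 56x80x30 mm on the bench, a bystander; origin under its centre.

How it is judged (in metres and radians):
On the way, in this order (a step that is already met when the one before it is completed fails the run):
1. the bar is lifted out of its rest (z of bar in the frame of rest_seat above 0.04 m), for 0.2 s.
2. the bar holds the pawl up against its stop (4 N or more) and the tray sinks (contact force between bar and lifter above 4 N and velocity of joint tray below -0.006 m/s), for 0.5 s.
3. the tray is all the way down, the bar still holding the pawl against its stop (contact force between bar and lifter above 4 N and value of joint tray below 0.004 m), for 0.1 s.
At the end, for the whole second after the job is handed in: Tray within 4 mm of its lowest, bar back in its rest as at the start (15 mm in plan, 5 mm in height, 0.08 rad), all at rest (value of joint tray below 0.004 m and horizontal distance between bar and rest_seat below 0.015 m and z of bar in the frame of rest_seat between -0.005 and 0.005 m and angle between the x axis of bar and the x axis of bar_rest, either way round below 0.08 rad and linear speed of bar below 0.02 m/s); the robot touches nothing.
It fails at once if the bar presses on any part of the lifter with more than 9 N (contact force between bar and lifter above 9 N).
It fails at once if the hand or arm pushes on the lifter, its tray or wheel (more than 2 N) (contact force between any of the fingers, the arm and lifter above 2 N).
It fails at once if the stapler, the roll of tape or the green box is shifted by more than 30 mm (distance of any of stapler, tape_duct, green_box from where it was at the start of the episode above 0.03 m).
It also fails if it takes over 72 s, if anything falls off the work surface, if the arm or the gripper's body presses on something with over 40 N, if the wrist force passes 120 N, or if a joint passes its speed limit or range.

### The arm

A 6-joint arm with a two-finger parallel gripper is mounted at the origin on a cart in front of the work surface, level with it; the furniture and walls round the work are solid. World frame = base frame: x ahead of the robot, y to its left, z up, the work surface at z = 0. Lengths are in m, angles in degrees, forces in N, time in s.
With the tool pointing down it reaches from about 0.4 to 0.925 m from the base axis. Payload 12.5 kg.
Tool frame: the origin (TCP) lies at the very end of the fingers, on their centre line; the grasp point (between the pads) lies bot.grip_point_offset behind it (bot.grip_point_offset is the distance from the TCP to the grasp point, in m); z points along the fingers, y is the line along which they close (so a half turn about z gives the same grasp; the last joint's range is limited). The gripper opens to 95 mm and grips with 3 to 60 N. Pads are 20 mm wide; open, the fingers measure 119 mm over their backs; the gripper's body (75 mm by 180 mm) begins 59 mm behind the grasp point.
Start: joints at [59.611, 28.126, 89.318, -0, 62.55, -6.05], TCP at [0.258, 0.569, 0.184] pointing down, gripper open.
Joint ranges: [-177.58, 177.58], [-47.91, 125.51], [2.72, 160], [-65.01, 245.01], [3.68, 167.84], [-153.87, 153.87]. Speed limits (degrees/s): [127.2, 127.2, 159.86, 180, 180, 180].

### API

Orientations are given as [roll, pitch, yaw] about the fixed x, y, z axes, in that order (R = Rz(yaw) Ry(pitch) Rx(roll)).
In Python, from bench import telemetry, grab_frame, camera_info, ticket, bot gives the robot as it stands.
- The arm moves only by the tool jog_arm, never from a script. Its argument "rows" is a list of rows, each a list of 3 entries, a list of its own where there are three numbers: the shift along the tool's x, y, z in m, then the turn, a rotation vector about the tool's x, y, z in rad, then the finger opening in m, from 0 to 0.0951. In form: [[[x, y, z], [rx, ry, rz], jaw], ...]. A call has 1 to 20 rows; each row shifts and turns the commanded pose from where the row before left it, along the tool's axes as they then stand; what a row does not reach is not made up. A row lasts 1/12 s, in which the tool goes at most 41.7 mm and 7.16 degrees, less where a joint would pass 70% of its speed; a pose out of reach is approached as far as the arm can. A call is refused whole if a number of a shift passes 0.0417 or a number of a turn 0.125, either way. A call with a gripper value outside its range is refused whole. The fingers move at their own pace and stop on an object; "newtons" is the grip in N (left out, the last holds). Time passes only in rows, so rows that do not move let the fingers close. It gives the time, the measured TCP pose, the force, the opening and the grip force at its end, in the units of the state.
- telemetry.get_state(): the state, without advancing time (a new reading comes with each control period).
- grab_frame(name): name is "scene" or "top" or "wrist"; returns (picture, depth): 384x512x3 uint8, red, green, blue; 384x512 float32, m along the optical axis (not along the pixel's ray), 0 where there is no reading.
- camera_info(name): a dict with "intrinsics" (3x3 intrinsics, pixels), "R" (3x3) and "t" (3): a world point X has camera coordinates R X + t. Camera axes: x right, y down, z forward; pixel columns grow to the right and rows downward; lengths in m; the calibration is good to about 2 mm. A picture is of the moment at which its call begins: read the wrist's pose just before it. camera_info takes no time and is no camera call; for the wrist camera it gives the pose at the moment of the call.
- ticket.close_job(): hands the job in; it is judged then, once.
The state is a dict: "time": time; "q": joint angles; "qd": joint speeds; "joint_torque": joint torques, N m; "tool_pos": TCP position; "tcp_rot": TCP orientation; "ft_force": force on the tool from outside, world axes, zero at the start; "torque": the same for the moment, N m; "grip_width": finger opening in m; "gripper_force": force on a finger pad.
Only numpy, scipy, OpenCV 4.12 (cv2) and the standard library are available. Lean on these libraries where they do the work, as an engineer would, in place of code of your own. Each camera call takes 0.05 s, during which the arm holds its last target. There are 200 camera calls.

## Working session

There is one attempt and no reset: what is moved stays moved. The work goes in short steps, Python scripts to look and compute and a tool call to move; the robot and the scene stay as the last step left them, time stands still between calls to the robot, and variables do not carry over. Pictures are saved under pics/ and viewed, at most 10 in all, crops included, and the job is handed in when it is done.

Besides the shell and the picture viewer there is one more tool, called after "Call:" as a command line: name --argument value ..., lists and objects as JSON in quotes. jog_arm: Moves the arm, as the interface text tells. Its arguments: {"type":"object","properties":{"rows":{"type":"array"},"newtons":{"type":"number"}},"required":["rows"]}

```bash
mkdir -p pics; ls; cat > h.py <<'E'
import numpy as np, cv2
from bench import telemetry, grab_frame, camera_info, ticket, bot
def snap(n,f):
    p,d=grab_frame(n); c=camera_info(n); np.savez(f'pics/{f}.npz',p=p,d=d,K=c['intrinsics'],R=c['R'],t=c['t'])
    cv2.imwrite(f'pics/{f}.png',p[:,:,::-1]); return p,d
def load(f): return np.load(f'pics/{f}.npz')
def world(f,u,v,z=None):
    a=load(f); K,R,t=a['K'],a['R'],a['t']; d=float(a['d'][int(v),int(u)])
    r=np.linalg.inv(K)@[u,v,1]
    if z is not None:
        o=-R.T@t; w=R.T@r; d=(z-o[2])/w[2]
    return R.T@(r*d-t)
def cloud(f):
    a=load(f); K,R,t=a['K'],a['R'],a['t']; d=a['d']; v,u=np.indices(d.shape)
    P=np.stack([(u-K[0,2])/K[0,0]*d,(v-K[1,2])/K[1,1]*d,d],-1)
    W=(P-t)@R; W[d==0]=np.nan; return W
def proj(f,X):
    a=load(f); c=a['K']@(a['R']@np.array(X)+a['t']); return c[:2]/c[2]
E
python3 - <<'E'
from h import *
np.set_printoptions(precision=4,suppress=True)
for n in('scene','top','wrist'): snap(n,n+'0')
print(bot.grip_point_offset,telemetry.get_state())
print({n:-camera_info(n)['R'].T@camera_info(n)['t'] for n in('scene','top')})
a=np.hstack([cv2.imread('pics/scene0.png'),cv2.imread('pics/top0.png')])
cv2.imwrite('pics/a.png',cv2.resize(np.vstack([a[:,:512],a[:,512:]]),(800,1200))[:600]); cv2.imwrite('pics/b.png',cv2.resize(a[:,512:],(800,600)))
E
```

```text
pics
0.0188 {'time': 0.15, 'q': array([59.6092, 28.1575, 89.3386,  0.0007, 62.5469, -6.0507]), 'qd': array([ 0.1563, -0.1003, -0.096 , -0.0546, -0.0641,  0.0757]), 'joint_torque': array([  0.0016, -61.29  , -25.828 ,   0.0692,   0.0473,  -0.0001]), 'tool_pos': array([0.2575, 0.5693, 0.1831]), 'tcp_rot': array([-179.9572,   -0.0052,  155.6595]), 'ft_force': array([0.2471, 0.5249, 0.3291]), 'torque': array([ 0.0119,  0.0177, -0.0114]), 'gripper_force': 0.0, 'grip_width': 0.0951310591673444}
{'scene': array([ 0.0489, -0.0203,  0.7651]), 'top': array([0.4226, 0.2456, 0.9574])}
```

View pics/a.png

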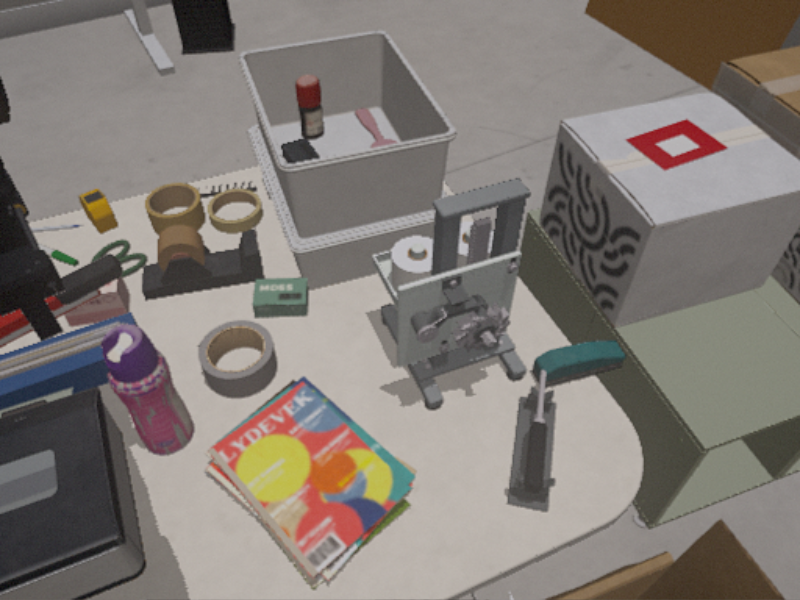

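View pics/b.png

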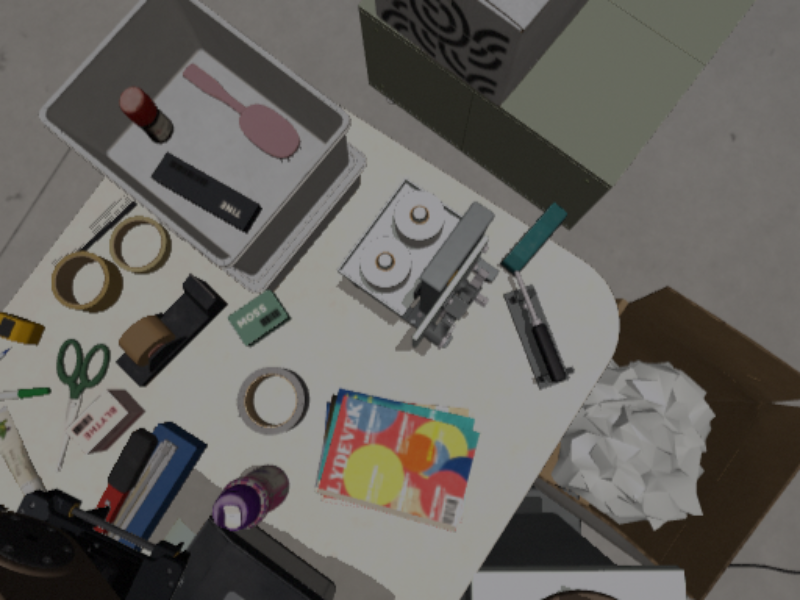

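The scene picture shows the lifter at (460,290), its winch facing the robot's side. The bar lies in its rest at (535,440), grip nearer, with the teal stapler beyond the rod end. In the top picture the rest is at (538,335) and the lifter at (430,265).

```bash
python3 - <<'E'
from h import *
a=cv2.imread('pics/top0.png')[100:260,200:400]; b=cv2.imread('pics/scene0.png')[110:330,230:430]
cv2.imwrite('pics/c.png',cv2.resize(a,(750,600),interpolation=cv2.INTER_CUBIC)); cv2.imwrite('pics/d.png',cv2.resize(b,(545,600),interpolation=cv2.INTER_CUBIC))
E
```

```text
(no output)
```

View pics/c.png

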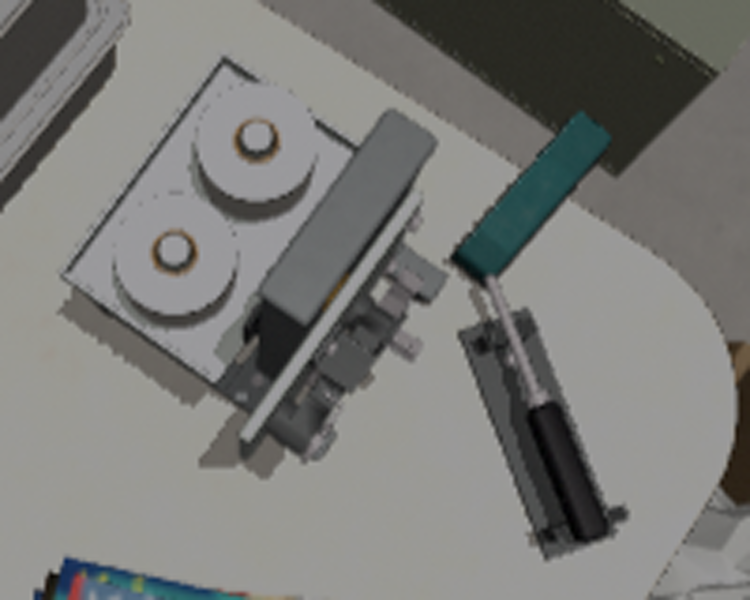

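View pics/d.png

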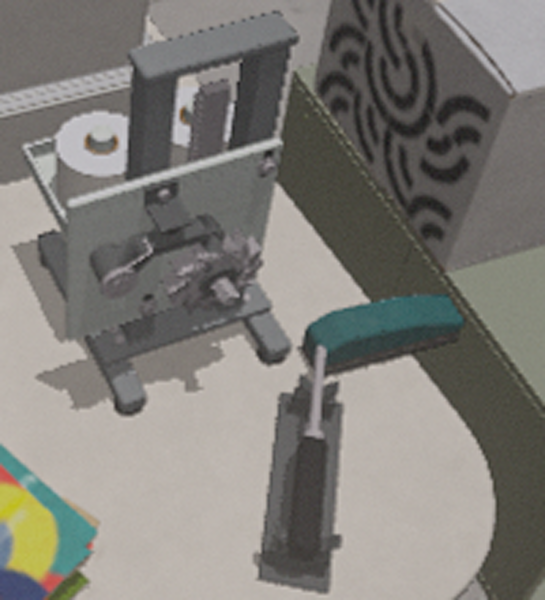

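The top crop shows the bar's grip from (545,405) to (597,540) and its rod up to (490,280), ending close to the stapler. The mast top has corners (395,108), (437,145), (300,330) and (262,300). In the scene crop the shaft end is at (225,290), the pivot bolt at (115,280) and the plate in front of the mast.

```bash
python3 - <<'E'
from h import *
np.set_printoptions(precision=4,suppress=True)
W=cloud('top0'); S=cloud('scene0')
P=load('top0')['p'].astype(int)
def T(x,y): return x/3.75+200,y/3.75+100
def Sc(x,y): return x*200/545+230,y*220/600+110
# grip points
m=np.zeros(W.shape[:2],bool); m[205:250,335:368]=1
m&=(W[...,2]>.040)&(W[...,2]<.062)&(P.sum(-1)<130)
g=W[m]; c=np.median(g,0); 
(rx,ry),(w,h),ang=cv2.minAreaRect((g[:,:2]*1000).astype(np.float32)); print('grip',len(g),c,rx,ry,w,h,ang, np.percentile(g[:,2],[5,50,95]))
for p in [(545,405),(597,540)]: print('gripend z=.05',world('top0',*T(*p),.05))
for p in [(490,280),(540,400)]: print('rod',world('top0',*T(*p),.046), world('top0',*T(*p)))
for n,p in dict(sh=(225,290),piv=(113,283),plTL=(70,205),plTR=(281,143)).items(): print(n,world('scene0',*Sc(*p)))
for p in [(395,108),(437,145),(300,330),(262,300)]: print('mast',world('top0',*T(*p),.31),world('top0',*T(*p)))
# mast top
m=(abs(W[...,2]-.31)<.006); m[:, :250]=0; m[:100]=0;m[200:]=0;m[:,330:]=0
g=W[m]; print('mast rect',len(g),cv2.minAreaRect((g[:,:2]*1000).astype(np.float32)),np.median(g[:,2]))
# plate plane from scene: polygon
poly=np.array([Sc(*p) for p in [(75,215),(140,198),(100,245),(95,320),(75,330)]],np.int32)
poly2=np.array([Sc(*p) for p in [(190,178),(250,160),(260,235),(220,215)]],np.int32)
m=np.zeros(S.shape[:2],np.uint8); cv2.fillPoly(m,[poly],1);cv2.fillPoly(m,[poly2],1)
g=S[m>0]; g=g[np.isfinite(g[:,0])]
for i in range(4):
    c=np.median(g,0); c=g.mean(0); n=np.linalg.svd(g-c)[2][2]; r=(g-c)@n; g=g[abs(r)<max(2*r.std(),.001)]
print('plate',len(g),c,n,r.std(),np.degrees(np.arctan2(n[1],n[0])))
E
```

```text
grip 331 [0.4739 0.0397 0.0516] 472.4024963378906 41.666038513183594 88.04689025878906 26.853132247924805 18.760011672973633 [0.0434 0.0516 0.055 ]
gripend z=.05 [0.5142 0.05   0.05  ]
gripend z=.05 [0.43   0.0221 0.05  ]
rod [0.5953 0.0802 0.046 ] [0.5966 0.0789 0.0389]
rod [0.5178 0.0521 0.046 ] [0.518  0.0518 0.0442]
sh [0.5398 0.1433 0.1326]
piv [0.4789 0.2011 0.1676]
plTL [0.484  0.2382 0.2191]
plTR [0.6073 0.144  0.2207]
mast [0.6268 0.1683 0.31  ] [ 0.7252  0.131  -0.0021]
mast [0.6088 0.1496 0.31  ] [0.6096 0.1492 0.3072]
mast [0.5239 0.2146 0.31  ] [0.53   0.2127 0.2707]
mast [0.538  0.2315 0.31  ] [0.5627 0.2284 0.1711]
mast rect 1033 ((577.1212158203125, 192.12928771972656), (29.107261657714844, 107.3838882446289), 53.559085845947266) 0.3091622485935222
plate 798 [0.5342 0.1981 0.1747] [-0.5962 -0.8028  0.0003] 0.0006256502393235525 -126.59863321805678
```

```bash
cat >> h.py <<'E'
from scipy.spatial.transform import Rotation as Ro
L0=np.array([.5766,.1915,0]); LY=np.radians(53.4)
Rl=Ro.from_euler('z',LY).as_matrix()
def l2w(p): return L0+Rl@np.array(p)
def w2l(p): return Rl.T@(np.array(p)-L0)
def plan(target,yaw):
    "tool-axis shift in current frame to world TCP target, and turn rotvec to down+yaw"
    s=telemetry.get_state(); R=Ro.from_euler('xyz',s['tcp_rot'],degrees=True).as_matrix()
    Rt=Ro.from_euler('xyz',[180,0,yaw],degrees=True).as_matrix()
    print('t',round(s['time'],2),'pos',s['tool_pos'],'rot',s['tcp_rot'],'q',s['q'],'F',s['ft_force'],'w',s['grip_width'],s['gripper_force'])
    rv=Ro.from_matrix(R.T@Rt).as_rotvec(); print('shift now-frame',R.T@(np.array(target)-s['tool_pos']),'final-frame',Rt.T@(np.array(target)-s['tool_pos']),'turn',rv)
np.set_printoptions(precision=4,suppress=True)
E
python3 - <<'E'
from h import *
a=load('wrist0'); s=telemetry.get_state(); R=Ro.from_euler('xyz',s['tcp_rot'],degrees=True).as_matrix()
o=-a['R'].T@a['t']; print('cam in tool',R.T@(o-s['tool_pos']),'view dir tool',R.T@a['R'][2])
print(l2w([-.045,.036,.159]))
plan([.35,.35,.36],155.66); plan([.46,.03,.30],19.6)
W=cloud('top0'); 
for n,b in dict(bottle=(300,345,130,190)).items(): print(np.nanmax(W[b[0]:b[1],b[2]:b[3],2]))
E
```

```text
cam in tool [ 0.0794  0.0004 -0.2007] view dir tool [-0.279  -0.0005  0.9603]
[0.5209 0.1768 0.159 ]
t 0.15 pos [0.2575 0.5693 0.1831] rot [-179.9572   -0.0052  155.6595] q [59.6092 28.1575 89.3386  0.0007 62.5469 -6.0507] F [0.2471 0.5249 0.3291] w 0.0951310591673444 0.0
shift now-frame [-0.1747 -0.1618 -0.1768] final-frame [-0.1747 -0.1617 -0.1769] turn [-0.0007 -0.0001 -0.    ]
t 0.15 pos [0.2575 0.5693 0.1831] rot [-179.9572   -0.0052  155.6595] q [59.6092 28.1575 89.3386  0.0007 62.5469 -6.0507] F [0.2471 0.5249 0.3291] w 0.0951310591673444 0.0
shift now-frame [-0.4068 -0.408  -0.1166] final-frame [ 0.0099  0.576  -0.1169] turn [-0.0005  0.0008  2.3747]
0.2060428441395227
```

Call:
jog_arm --rows '[[[0, 0, -0.01], [0, 0, 0.119], 0.095], [[0, 0, -0.01], [0, 0, 0.119], 0.095], [[0, 0, -0.01], [0, 0, 0.119], 0.095], [[0, 0, -0.01], [0, 0, 0.119], 0.095], [[0, 0, -0.01], [0, 0, 0.119], 0.095], [[0, 0, -0.01], [0, 0, 0.119], 0.095], [[0, 0, -0.01], [0, 0, 0.119], 0.095], [[0, 0, -0.01], [0, 0, 0.119], 0.095], [[0, 0, -0.01], [0, 0, 0.119], 0.095], [[0, 0, -0.01], [0, 0, 0.119], 0.095], [[0, 0, -0.01], [0, 0, 0.119], 0.095], [[0, 0, -0.01], [0, 0, 0.119], 0.095], [[0, 0, -0.01], [0, 0, 0.119], 0.095], [[0, 0, -0.01], [0, 0, 0.119], 0.095], [[0, 0, -0.01], [0, 0, 0.119], 0.095], [[0, 0, -0.01], [0, 0, 0.119], 0.095], [[0, 0, -0.01], [0, 0, 0.119], 0.095], [[0, 0, -0.01], [0, 0, 0.119], 0.095], [[0, 0, -0.01], [0, 0, 0.119], 0.095], [[0, 0, -0.01], [0, 0, 0.119], 0.095]]'

```text
time: 1.82
tool_pos: [0.2575, 0.5694, 0.3838]
tcp_rot: [180.0, 0.0, 19.0]
ft_force: [-0.9, 0.4, -0.4]
grip_width: 0.095
gripper_force: 0.0
```

Call:
jog_arm --rows '[[[0.0005, 0.032, 0], [0, 0, 0], 0.07], [[0.0005, 0.032, 0], [0, 0, 0], 0.07], [[0.0005, 0.032, 0], [0, 0, 0], 0.07], [[0.0005, 0.032, 0], [0, 0, 0], 0.07], [[0.0005, 0.032, 0], [0, 0, 0], 0.07], [[0.0005, 0.032, 0], [0, 0, 0], 0.07], [[0.0005, 0.032, 0], [0, 0, 0], 0.07], [[0.0005, 0.032, 0], [0, 0, 0], 0.07], [[0.0005, 0.032, 0], [0, 0, 0], 0.07], [[0.0005, 0.032, 0], [0, 0, 0], 0.07], [[0.0005, 0.032, 0], [0, 0, 0], 0.07], [[0.0005, 0.032, 0], [0, 0, 0], 0.07], [[0.0005, 0.032, 0], [0, 0, 0], 0.07], [[0.0005, 0.032, 0], [0, 0, 0], 0.07], [[0.0005, 0.032, 0], [0, 0, 0], 0.07], [[0.0005, 0.032, 0], [0, 0, 0], 0.07], [[0.0005, 0.032, 0], [0, 0, 0], 0.07], [[0.0005, 0.032, 0], [0, 0, 0], 0.07], [[0, 0, 0], [0, 0, 0], 0.07], [[0, 0, 0], [0, 0, 0], 0.07]]'

```text
time: 3.48
tool_pos: [0.4566, 0.0276, 0.3831]
tcp_rot: [-180.0, 0.0, 19.1]
ft_force: [0.4, -0.1, -0.2]
grip_width: 0.0701
gripper_force: 0.0
```

```bash
python3 - <<'E'
from h import *
plan([.492,.043,.12],19.6); snap('wrist','w1')
cv2.imwrite('pics/w1b.png',cv2.resize(cv2.imread('pics/w1.png'),(800,600),interpolation=cv2.INTER_CUBIC))
for X in ([.4735,.036,.054],[.6,.081,.042],[.5209,.1768,.159]): print(proj('w1',X)*800/512)
E
```

```text
t 3.48 pos [0.4566 0.0276 0.3831] rot [-179.9697    0.0472   19.1308] q [-4.8256  4.9657 92.3722  0.0087 82.7175 66.0425] F [ 0.431  -0.052  -0.1752] w 0.07008249555485402 0.0
shift now-frame [ 0.0387 -0.0028  0.2631] final-frame [ 0.0385 -0.0026  0.2631] turn [-0.0005  0.0008 -0.0082]
[397.7947 220.3238]
[397.0577  98.7846]
[267.1447 131.4786]
```

View pics/w1b.png

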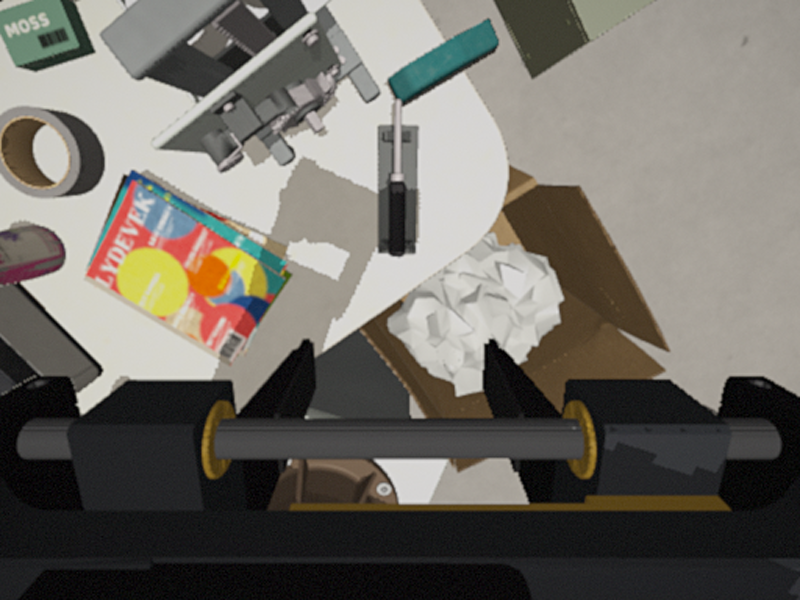

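The wrist picture shows the grip running from (398,183) to (397,252) and the rod end at about (397,98). Both agree with my projected positions, so I descend.

Call:
jog_arm --rows '[[[0.0195, -0.0013, 0.02], [0, 0, -0.008], 0.07], [[0.019, -0.0013, 0.02], [0, 0, 0], 0.07], [[0, 0, 0.04], [0, 0, 0], 0.07], [[0, 0, 0.04], [0, 0, 0], 0.07], [[0, 0, 0.04], [0, 0, 0], 0.06], [[0, 0, 0.04], [0, 0, 0], 0.05], [[0, 0, 0.04], [0, 0, 0], 0.05], [[0, 0, 0.04], [0, 0, 0], 0.05], [[0, 0, 0.03], [0, 0, 0], 0.05], [[0, 0, 0.02], [0, 0, 0], 0.05], [[0, 0, 0.015], [0, 0, 0], 0.05], [[0, 0, 0.01], [0, 0, 0], 0.05], [[0, 0, 0], [0, 0, 0], 0.05], [[0, 0, 0], [0, 0, 0], 0.05]]'

```text
time: 4.7
tool_pos: [0.4918, 0.0448, 0.0288]
tcp_rot: [-180.0, 0.0, 19.8]
ft_force: [0.2, 0.3, 0.3]
grip_width: 0.0498
gripper_force: 0.0
```

```bash
python3 - <<'E'
from h import *
plan([.4923,.043,.0232],19.6); snap('wrist','w2'); 
a=cv2.imread('pics/w2.png'); cv2.imwrite('pics/w2b.png',cv2.resize(a,(640,480)))
for x in (-.045,.045,.135):
  X=np.array([.4735,.036,.042])+x*np.array([np.cos(np.radians(19.6)),np.sin(np.radians(19.6)),0]); print(x,X,proj('w2',X)*1.25)
E
```

```text
t 4.7 pos [0.4918 0.0448 0.0288] rot [-179.9921    0.0028   19.8147] q [ -2.4644  30.9496 116.0514   0.0115  33.0045  67.7113] F [0.2174 0.2691 0.2519] w 0.04981694078362884 0.0
shift now-frame [-0.0002  0.0019  0.0056] final-frame [-0.0002  0.0019  0.0056] turn [-0.0001  0.      0.0037]
-0.045 [0.4311 0.0209 0.042 ] [322.2307 375.808 ]
0.045 [0.5159 0.0511 0.042 ] [323.3245 236.6302]
0.135 [0.6007 0.0813 0.042 ] [324.7399  56.5493]
```

View pics/w2b.png

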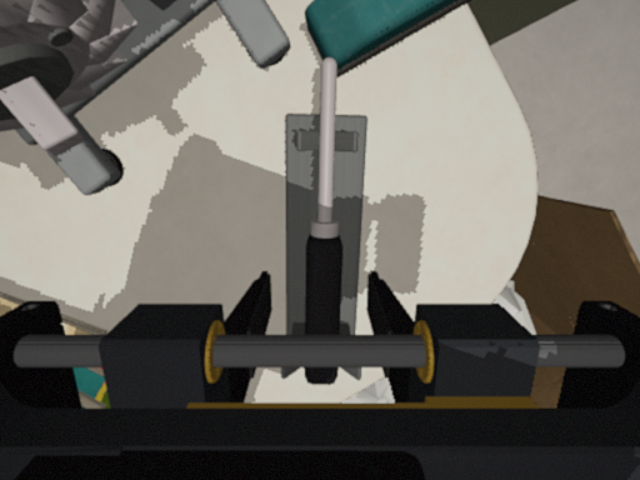

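The bar runs from (322,380) to (329,58), with the fingers straddling the grip. It is turned about 0.7° less than I estimated, so I trim and then grip.

Call:
jog_arm --newtons 60 --rows '[[[0, 0.0015, 0.0055], [0, 0, 0.014], 0.05], [[0, 0, 0], [0, 0, 0], 0.04], [[0, 0, 0], [0, 0, 0], 0.03], [[0, 0, 0], [0, 0, 0], 0.02], [[0, 0, 0], [0, 0, 0], 0.01], [[0, 0, 0], [0, 0, 0], 0.01], [[0, 0, 0], [0, 0, 0], 0.01], [[0, 0, 0], [0, 0, 0], 0.01]]'

```text
time: 5.42
tool_pos: [0.4924, 0.0427, 0.0231]
tcp_rot: [-180.0, -0.0, 19.0]
ft_force: [0.5, -0.1, -0.3]
grip_width: 0.0114
gripper_force: 0.0
```

```bash
python3 - <<'E'
from h import *
plan([.4923,.043,.145],19.1)
E
```

```text
t 5.42 pos [0.4924 0.0427 0.0231] rot [-179.9995   -0.0089   18.9535] q [ -2.7079  31.5543 116.2226   0.0071  32.215   68.3326] F [ 0.5016 -0.097  -0.2606] w 0.011434626340100671 0.0
shift now-frame [ 0.     -0.0003 -0.1219] final-frame [ 0.     -0.0003 -0.1219] turn [-0.     -0.0002 -0.0026]
```

Call:
jog_arm --rows '[[[0, 0, 0], [0, 0, 0], 0.01], [[0, 0, 0], [0, 0, 0], 0.01]]'

```text
time: 5.58
tool_pos: [0.4923, 0.0427, 0.023]
tcp_rot: [-180.0, -0.0, 19.0]
ft_force: [-1.1, 0.4, -0.6]
grip_width: 0.0101
gripper_force: 0.0
```

```bash
python3 - <<'E'
from h import *
print(telemetry.get_state()['gripper_force'])
snap('wrist','w3');a=cv2.imread('pics/w3.png'); cv2.imwrite('pics/w3b.png',cv2.resize(a,(640,480)))
E
```

```text
0.0
```

View pics/w3b.png

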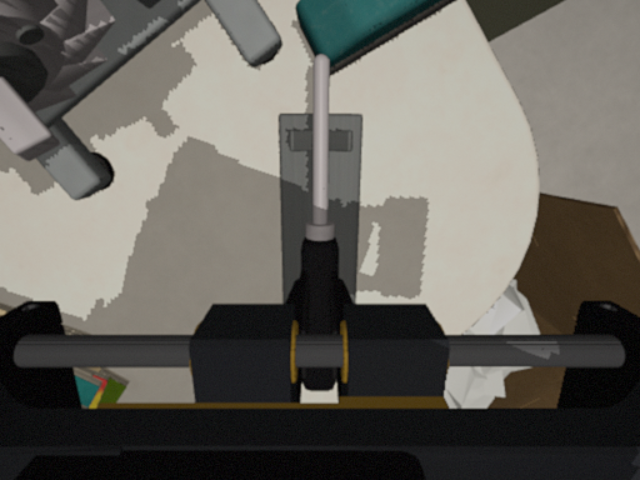

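Call:
jog_arm --newtons 60 --rows '[[[0, 0, 0], [0, 0, 0], 0.0], [[0, 0, 0], [0, 0, 0], 0.0], [[0, 0, 0], [0, 0, 0], 0.0], [[0, 0, 0], [0, 0, 0], 0.0]]'

```text
time: 5.97
tool_pos: [0.4923, 0.0427, 0.023]
tcp_rot: [-180.0, -0.0, 19.0]
ft_force: [-0.4, -0.5, 0.4]
grip_width: 0.0007
gripper_force: 0.0
```

```bash
python3 - <<'E'
from h import *
print(telemetry.get_state()['gripper_force'],telemetry.get_state()['grip_width'])
a=load('w3')['p'][:,:,::-1][160:330,190:330]
b=cv2.convertScaleAbs(np.clip(a.astype(float)*3,0,255))
cv2.imwrite('pics/w3c.png',cv2.resize(b,(490,595),interpolation=cv2.INTER_CUBIC))
E
```

```text
0.0 0.0006895871785282223
```

View pics/w3c.png

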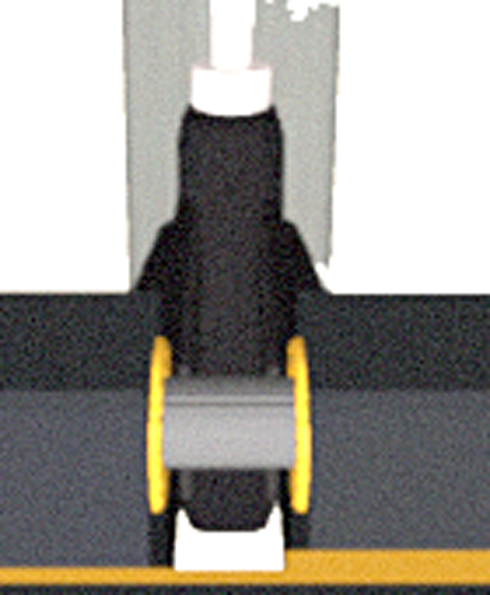

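```bash
python3 - <<'E'
from h import *
snap('wrist','w4'); 
s=telemetry.get_state(); R=Ro.from_euler('xyz',s['tcp_rot'],degrees=True).as_matrix()
for f in('w3','w4'):
    W=cloud(f); T=(W-s['tool_pos'])@R   # tool frame
    print(f)
    for v in (195,205,215,225,235,240,290,305,312):
        print(v,[tuple(int(round(x*1000)) for x in T[v,u])+(int(W[v,u,2]*1000) if W[v,u,2]==W[v,u,2] else 0,) for u in (238,246,256,264,272)])
a=load('w4')['p'][:,:,::-1][160:330,190:330]
b=cv2.convertScaleAbs(np.clip(a.astype(float)*3,0,255))
cv2.imwrite('pics/w4c.png',cv2.resize(b,(490,595),interpolation=cv2.INTER_CUBIC))
print(np.abs(load('w4')['p'].astype(int)-load('w3')['p']).sum(-1)[160:260,190:330].mean())
E
```

```text
w3
195 [(11, -14, 17, 5), (24, -6, -26, 48), (24, 0, -25, 48), (24, 5, -25, 48), (11, 13, 19, 4)]
205 [(2, -14, 18, 4), (18, -6, -27, 50), (18, 0, -28, 51), (18, 5, -27, 50), (2, 13, 18, 5)]
215 [(-7, -15, 19, 4), (12, -6, -28, 51), (12, 0, -29, 51), (12, 5, -28, 51), (-6, 13, 18, 4)]
225 [(11, -11, -44, 66), (10, -6, -40, 62), (5, 0, -29, 52), (10, 5, -41, 63), (11, 10, -44, 66)]
235 [(11, -10, -57, 80), (5, -6, -45, 67), (-2, 0, -29, 51), (10, 4, -54, 77), (12, 9, -59, 81)]
240 [(12, -10, -64, 87), (3, -6, -46, 69), (-5, 0, -30, 53), (10, 4, -60, 83), (11, 8, -63, 86)]
290 [(25, -6, -125, 148), (26, -3, -127, 150), (25, 0, -125, 148), (25, 2, -126, 149), (25, 5, -126, 148)]
305 [(3, -7, -105, 127), (-56, -7, -30, 53), (-55, 0, -31, 53), (-56, 6, -30, 53), (7, 6, -109, 132)]
312 [(0, -7, -104, 127), (-62, -7, -30, 52), (-61, 0, -31, 53), (-64, 6, -28, 50), (5, 6, -111, 133)]
w4
195 [(11, -14, 19, 4), (24, -6, -25, 48), (24, 0, -26, 48), (24, 5, -25, 48), (11, 13, 19, 4)]
205 [(2, -14, 19, 4), (19, -6, -28, 51), (19, 0, -29, 51), (19, 5, -29, 51), (2, 13, 18, 5)]
215 [(-7, -15, 19, 4), (12, -6, -29, 52), (12, 0, -29, 52), (12, 5, -29, 52), (-6, 13, 18, 4)]
225 [(-15, -15, 18, 5), (11, -6, -44, 66), (9, 0, -39, 62), (11, 5, -44, 66), (-15, 14, 17, 6)]
235 [(-24, -15, 18, 5), (11, -6, -57, 79), (10, 0, -54, 77), (11, 4, -58, 80), (-24, 14, 18, 5)]
240 [(11, -10, -64, 86), (11, -5, -63, 85), (9, 0, -60, 82), (11, 4, -64, 87), (-29, 14, 18, 4)]
290 [(29, -5, -132, 154), (30, -3, -132, 155), (26, 0, -127, 149), (30, 2, -132, 155), (29, 4, -132, 154)]
305 [(25, -5, -132, 154), (24, -3, -131, 154), (-55, 0, -31, 53), (25, 2, -132, 155), (25, 4, -132, 155)]
312 [(23, -5, -133, 156), (23, -3, -133, 156), (-62, 0, -30, 52), (23, 2, -133, 155), (22, 4, -132, 155)]
15.156785714285714
```

```bash
python3 - <<'E'
from h import *
for f,p,yaw in (('w2',[.4918,.0448,.0288],19.8),('w1',[.4566,.0276,.3831],19.1)):
    R=Ro.from_euler('xyz',[180,0,yaw],degrees=True).as_matrix()
    W=cloud(f); T=(W-np.array(p))@R
    m=(T[...,0]>-25)&(T[...,0]<25)&(abs(T[...,1])>18)&(abs(T[...,1])<.062)&(T[...,2]>-.09)&(T[...,2]<.03)&(abs(T[...,0])<.03)
    m=(abs(T[...,0])<.03)&(abs(T[...,1])>.018)&(abs(T[...,1])<.065)&(T[...,2]>-.09)&(T[...,2]<.01)
    g=T[m]; print(f,len(g))
    for sgn in(-1,1):
        h=g[g[:,1]*sgn>0]; i=np.argsort(-h[:,2])[:8]; print(h[i]*1000)
E
```

```text
w2 2593
[[ 11.3259 -27.2711 -30.7582]
 [ -1.1251 -25.7671 -31.1167]
 [ -0.3803 -25.7298 -31.1865]
 [  2.5159 -25.6021 -31.3271]
 [ 11.5541 -29.1008 -31.3353]
 [ 11.5939 -28.4442 -31.4355]
 [ 10.2326 -27.2159 -31.4644]
 [ 11.6845 -27.7675 -31.6639]]
[[ 11.2427  26.7358 -30.5225]
 [ 11.4304  27.3021 -30.9964]
 [ 11.4697  27.9273 -31.0953]
 [  9.4719  26.061  -31.2642]
 [ 11.5735  25.9624 -31.3583]
 [  0.468   24.446  -31.4694]
 [  1.9166  24.3816 -31.5446]
 [ 11.0541  25.9253 -31.7757]]
w1 3058
[[ 10.7908 -39.6188 -29.9289]
 [  8.119  -37.1372 -30.1577]
 [ 10.8896 -40.8488 -30.1851]
 [ 11.0139 -40.136  -30.4932]
 [  6.9051 -37.1209 -30.5832]
 [  5.5351 -37.1804 -30.6436]
 [  9.1685 -36.9222 -31.0227]
 [  7.8749 -36.949  -31.2379]]
[[ -5.4407  33.4963 -29.6303]
 [ -3.8383  33.3519 -29.9467]
 [ 11.0134  37.0386 -29.997 ]
 [  8.4417  33.225  -30.5035]
 [  9.165   33.1711 -30.5776]
 [ 11.2441  35.6212 -30.5861]
 [  7.8377  33.2191 -30.72  ]
 [ -7.6574  33.3714 -31.0057]]
```

The wrist depth shows the finger ends 31 mm behind the reported TCP, both in free air and at the bar. That explains why the fingers closed on nothing at the top of the grip. From here I count the real finger end as TCP minus 31 mm along the tool. I'll raise, open and go lower carefully.

Call:
jog_arm --rows '[[[0, 0, -0.01], [0, 0, 0], 0.02], [[0, 0, 0], [0, 0, 0], 0.05], [[0, 0, 0], [0, 0, 0], 0.05], [[0, 0, 0], [0, 0, 0], 0.05], [[0, 0, 0], [0, 0, 0], 0.05], [[0, 0, 0.01], [0, 0, 0], 0.05], [[0, 0, 0.005], [0, 0, 0], 0.05], [[0, 0, 0.005], [0, 0, 0], 0.05], [[0, 0, 0], [0, 0, 0], 0.05]]'

```text
time: 6.77
tool_pos: [0.4917, 0.0427, 0.0117]
tcp_rot: [-180.0, 0.1, 19.0]
ft_force: [0.2, -0.4, -0.2]
grip_width: 0.0491
gripper_force: 0.0
```

Call:
jog_arm --rows '[[[0, 0, 0.005], [0, 0, 0], 0.05], [[0, 0, 0.005], [0, 0, 0], 0.05], [[0, 0, 0.005], [0, 0, 0], 0.05], [[0, 0, 0.005], [0, 0, 0], 0.05], [[0, 0, 0], [0, 0, 0], 0.05]]'

```text
time: 7.18
tool_pos: [0.4919, 0.0427, -0.0079]
tcp_rot: [-180.0, 0.1, 19.0]
ft_force: [0.6, 0.3, -0.8]
grip_width: 0.0502
gripper_force: 0.0
```

Call:
jog_arm --newtons 60 --rows '[[[0, 0, 0], [0, 0, 0], 0.035], [[0, 0, 0], [0, 0, 0], 0.03], [[0, 0, 0], [0, 0, 0], 0.025], [[0, 0, 0], [0, 0, 0], 0.02], [[0, 0, 0], [0, 0, 0], 0.01], [[0, 0, 0], [0, 0, 0], 0.005], [[0, 0, 0], [0, 0, 0], 0.005], [[0, 0, 0], [0, 0, 0], 0.005]]'

```text
time: 7.85
tool_pos: [0.4925, 0.0427, -0.0068]
tcp_rot: [180.0, -0.0, 18.9]
ft_force: [0.1, -0.8, 3.3]
grip_width: 0.0194
gripper_force: 60.0
```

Call:
jog_arm --rows '[[[0, 0, -0.004], [0, 0, 0], 0.005], [[0, 0, -0.008], [0, 0, 0], 0.005], [[0, 0, -0.012], [0, 0, 0], 0.005], [[0, 0, -0.015], [0, 0, 0], 0.005], [[0, 0, -0.02], [0, 0, 0], 0.005], [[0, 0, -0.02], [0, 0, 0], 0.005], [[0, 0, -0.02], [0, 0, 0], 0.005], [[0, 0, -0.015], [0, 0, 0], 0.005], [[0, 0, -0.01], [0, 0, 0], 0.005], [[0, 0, 0], [0, 0, 0], 0.005], [[0, 0, 0], [0, 0, 0], 0.005]]'

```text
time: 8.77
tool_pos: [0.4923, 0.0428, 0.1175]
tcp_rot: [180.0, -0.1, 19.0]
ft_force: [0.4, 0.4, -1.3]
grip_width: 0.0195
gripper_force: 60.0
```

```bash
python3 - <<'E'
from h import *
t=l2w([-.195,.036,0]); t[2]=.118
plan(t,53.4)
E
```

```text
t 8.77 pos [0.4923 0.0428 0.1175] rot [179.9823  -0.0539  18.9625] q [ -2.7028  22.5977 111.7226   0.0048  45.6232  68.3313] F [ 0.4245  0.4349 -1.2844] w 0.019548687368174257 59.97376263141632
shift now-frame [-0.0531 -0.0327 -0.0006] final-frame [-0.0253 -0.057  -0.0005] turn [ 0.0006 -0.0008 -0.601 ]
```

Call:
jog_arm --rows '[[[-0.018, -0.011, 0], [0, 0, 0], 0.005], [[-0.018, -0.011, 0], [0, 0, 0], 0.005], [[-0.017, -0.011, 0], [0, 0, 0], 0.005], [[0, 0, 0], [0, 0, -0.1], 0.005], [[0, 0, 0], [0, 0, -0.1], 0.005], [[0, 0, 0], [0, 0, -0.1], 0.005], [[0, 0, 0], [0, 0, -0.1], 0.005], [[0, 0, 0], [0, 0, -0.1], 0.005], [[0, 0, 0], [0, 0, -0.1], 0.005], [[0, 0, 0], [0, 0, 0], 0.005], [[0, 0, 0], [0, 0, 0], 0.005], [[0, 0, 0], [0, 0, 0], 0.005]]'

```text
time: 9.77
tool_pos: [0.4313, 0.0567, 0.1166]
tcp_rot: [-180.0, 0.0, 53.1]
ft_force: [0.4, -0.5, -1.3]
grip_width: 0.02
gripper_force: 60.0
```

```bash
python3 - <<'E'
from h import *
t=l2w([-.195,.036,0]); t[2]=.118
plan(t,53.4)
s=telemetry.get_state(); p=s['tool_pos'].copy(); ax=np.array([np.cos(LY),np.sin(LY),0])
for n in('wrist','scene','top'):
    f=n+'5'; snap(n,f); W=cloud(f); L=(W-L0)@Rl
    # rod points: near hand axis, lifter frame
    m=(L[...,0]>-.155)&(L[...,0]<-.072)&(abs(L[...,1]-.036)<.02)&(W[...,2]>.13)&(W[...,2]<.19)
    g=L[m]; print(n,len(g))
    for a in np.arange(-.155,-.07,.012):
        h=g[(g[:,0]>=a)&(g[:,0]<a+.012)]
        if len(h): print('  x',a,len(h),'y med',np.median(h[:,1]),'z med/top',np.median(h[:,2]),h[:,2].max(),'xmax',h[:,0].max())
b=np.hstack([load('wrist5')['p'][0:300,120:400],load('scene5')['p'][130:280,230:370].repeat(2,0).repeat(2,1)])[:,:,::-1]
print(b.shape); cv2.imwrite('pics/e.png',cv2.resize(b,(800,429)))
E
```

```text
t 9.77 pos [0.4313 0.0567 0.1166] rot [-179.9615    0.0212   53.1489] q [ -1.2212  18.5028 119.328    0.0078  42.2128  35.6242] F [ 0.404  -0.5378 -1.2533] w 0.019980184022979613 59.97376799583435
shift now-frame [-0.0002  0.0003 -0.0014] final-frame [-0.0002  0.0003 -0.0014] turn [-0.0007  0.0004 -0.0044]
wrist 2234
  x -0.155 301 y med 0.036670968313265065 z med/top 0.16591911271821289 0.16800952443560285 xmax -0.14304860910548123
  x -0.143 336 y med 0.03661557097509115 z med/top 0.16555046291254233 0.16785906067979547 xmax -0.13115453605800967
  x -0.13099999999999998 359 y med 0.03657109969067325 z med/top 0.16521864741522815 0.16732329265940935 xmax -0.11902147507345157
  x -0.11899999999999997 359 y med 0.0365295421885866 z med/top 0.16485607608822112 0.1673269441217883 xmax -0.10720095084531876
  x -0.10699999999999996 384 y med 0.036487253318983844 z med/top 0.16465257381797033 0.1671487131094101 xmax -0.09501364278100226
  x -0.09499999999999995 414 y med 0.03644049650136018 z med/top 0.16415144254431657 0.16707214481725238 xmax -0.08308482433993807
  x -0.08299999999999993
[... 702 characters left out ...]
345124379107 xmax -0.13142266372873437
  x -0.13099999999999998 23 y med 0.03756247122624998 z med/top 0.1652796201636346 0.16739456737225786 xmax -0.11969892652923476
  x -0.11899999999999997 24 y med 0.03735072807591704 z med/top 0.16457190380588832 0.16700098428243024 xmax -0.1070468832053643
  x -0.10699999999999996 23 y med 0.037317751971358476 z med/top 0.16424537580051582 0.16570947605911246 xmax -0.09513976647440973
  x -0.09499999999999995 22 y med 0.03746688102141763 z med/top 0.16447589082776265 0.16757414274493812 xmax -0.08315618199477146
  x -0.08299999999999993 6 y med 0.03743068522709388 z med/top 0.16335516299726213 0.16413616506483863 xmax -0.07940682164558545
(300, 560, 3)
```

View pics/e.png

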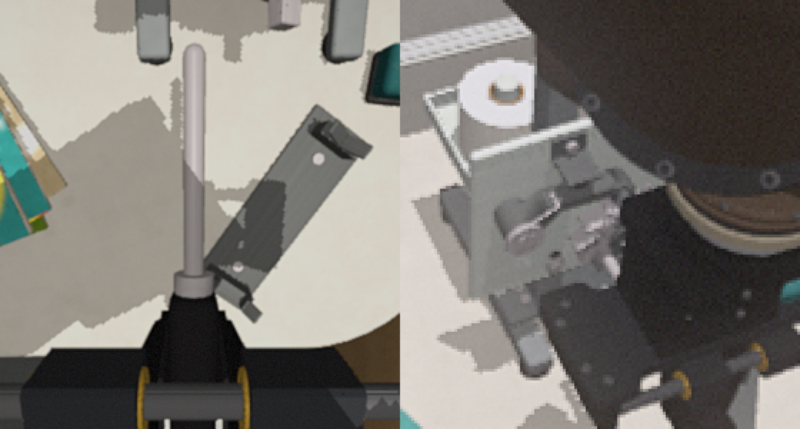

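The wrist crop shows the rod lined up straight ahead of the hand, with its tip at (194,45). The scene crop shows the pawl, its pivot and the wheel's shaft end, partly hidden by the arm.

```bash
python3 - <<'E'
from h import *
for f in('scene0','w1','top0','w2','wrist5'):
    L=(cloud(f)-L0)@Rl
    m=(L[...,0]>-.068)&(L[...,0]<-.050)&(abs(L[...,1])<.015)&(L[...,2]>.09)&(L[...,2]<.16)
    g=L[m]*1000
    if len(g)>3: print(f,'shaft',len(g),'y',np.percentile(g[:,1],[3,50,97]),'z',np.percentile(g[:,2],[3,50,97]),'x',g[:,0].min())
    e=g[g[:,0]<-63.5]
    if len(e)>3: print('   end face',len(e),np.percentile(e[:,1],[3,50,97]),np.percentile(e[:,2],[3,50,97]))
    for y0 in (20,28,36,44,52,60,68):
        m=(L[...,0]>-.047)&(L[...,0]<-.028)&(abs(L[...,1]*1000-y0)<4)&(L[...,2]>.15)&(L[...,2]<.21)
        h=L[m]*1000
        if len(h)>2: print('   pawl y',y0,len(h),'z',np.percentile(h[:,2],[5,50,95]))
E
```

```text
scene0 shaft 60 y [-7.1488  0.8613  4.869 ] z [122.7104 129.4621 134.0788] x -66.41855775607198
   end face 20 [-6.4084  0.2111  3.1721] [121.5077 127.5348 134.2947]
   pawl y 20 40 z [150.1373 181.2586 183.5744]
   pawl y 28 50 z [177.3159 184.2971 204.7088]
   pawl y 36 66 z [176.8087 201.9257 204.9689]
   pawl y 44 64 z [178.4873 185.7524 204.7004]
   pawl y 52 51 z [178.0065 183.6774 204.2629]
   pawl y 60 49 z [169.9459 182.4444 185.5687]
   pawl y 68 47 z [170.2306 179.9837 182.7218]
w1 shaft 96 y [-5.234   0.2563  6.5783] z [125.0369 130.376  133.1901] x -65.16520644720595
   end face 15 [-5.2254  0.5676  5.9378] [123.6913 129.8523 132.2651]
   pawl y 20 97 z [157.4332 182.771  183.8861]
   pawl y 28 138 z [181.169  183.5938 204.4239]
   pawl y 36 116 z [180.2844 203.4698 204.9193]
   pawl y 44 114 z [182.0714 203.4799 204.6445]
   pawl y 52 69 z [178.3146 203.4026 204.8703]
   pawl y 60 70 z [179.3233 183.6671 186.0979]
   pawl y 68 90 z [167.6013 180.8515 182.9051]
top0 shaft 43 y [-6.6175  0.7942  5.5186] z [125.2685 129.8275 133.2315] x -64.89181016080148
   end face 5 [-4.2917  0.7942  5.4234] [127.1048 131.2535 133.0017]
   pawl y 20 31 z [180.7654 182.5489 184.1642]
   pawl y 28 22 z [200.2434 203.1412 204.4357]
   pawl y 36 40 z [201.4458 203.2014 205.6844]
   pawl y 44 38 z [201.5067 202.9052 205.3411]
   pawl y 52 44 z [181.601  184.3137 204.4356]
   pawl y 60 35 z [180.7629 183.1611 186.3008]
   pawl y 68 37 z [175.0001 180.3979 182.755 ]
w2 shaft 1966 y [-7.7356 -3.4032  1.103 ] z [124.6173 130.4576 133.2823] x -65.86361335222382
   end face 457 [-7.4747 -2.4163  2.9987] [122.5016 128.9573 133.0668]
wrist5 shaft 483 y [-6.7031  0.0747  5.2232] z [123.8775 129.4432 132.7738] x -66.0331116080182
   end face 160 [-6.4551 -0.4713  4.9526] [122.3597 128.7274 132.4762]
```

The shaft end is centred near z 127.5, so the plate sits about 2.5 mm high and the gap's middle is at about z 161.5. The rod tip is at about 162 already, so I slide it in.

Call:
jog_arm --rows '[[[0.01, 0, 0], [0, 0, 0], 0.005], [[0.01, 0, 0], [0, 0, 0], 0.005], [[0.01, 0, 0], [0, 0, 0], 0.005], [[0.005, 0, 0], [0, 0, 0], 0.005], [[0, 0, 0], [0, 0, 0], 0.005]]'

```text
time: 10.33
tool_pos: [0.4532, 0.0859, 0.1169]
tcp_rot: [180.0, -0.0, 53.4]
ft_force: [-0.4, 0.3, -0.9]
grip_width: 0.0197
gripper_force: 60.0
```

Call:
jog_arm --rows '[[[0.003, 0, 0], [0, 0, 0], 0.005], [[0.003, 0, 0], [0, 0, 0], 0.005], [[0.003, 0, 0], [0, 0, 0], 0.005], [[0, 0, 0], [0, 0, 0], 0.005]]'

```text
time: 10.67
tool_pos: [0.4581, 0.0922, 0.1171]
tcp_rot: [180.0, -0.0, 53.3]
ft_force: [-1.4, 0.2, -1.2]
grip_width: 0.0194
gripper_force: 60.0
```

Call:
jog_arm --rows '[[[0.003, 0, 0], [0, 0, 0], 0.005], [[0.003, 0, 0], [0, 0, 0], 0.005], [[0.003, 0, 0], [0, 0, 0], 0.005], [[0, 0, 0], [0, 0, 0], 0.005], [[0, 0, 0], [0, 0, 0], 0.005]]'

```text
time: 11.08
tool_pos: [0.4632, 0.0993, 0.117]
tcp_rot: [-180.0, -0.0, 53.3]
ft_force: [-0.8, 0.1, -1.5]
grip_width: 0.0198
gripper_force: 60.0
```

```bash
python3 - <<'E'
from h import *
t=l2w([-.143,.036,0]); t[2]=.1166
plan(t,53.4); print(w2l(telemetry.get_state()['tool_pos']),telemetry.get_state()['torque'])
E
```

```text
t 11.08 pos [0.4632 0.0993 0.117 ] rot [-179.997    -0.0028   53.3441] q [  4.1065  21.2131 114.3827   0.0058  44.4046  40.7582] F [-0.7781  0.09   -1.4798] w 0.01975642653166935 59.97374653816223
shift now-frame [-0.0014  0.0001  0.0004] final-frame [-0.0014  0.0001  0.0004] turn [-0.0001 -0.     -0.001 ]
[-0.1416  0.0361  0.117 ] [-0.1141  0.1544 -0.0145]
```

Call:
jog_arm --rows '[[[0, 0, -0.001], [0, 0, 0], 0.005], [[0, 0, -0.001], [0, 0, 0], 0.005], [[0, 0, -0.001], [0, 0, 0], 0.005], [[0, 0, -0.001], [0, 0, 0], 0.005], [[0, 0, 0], [0, 0, 0], 0.005]]'

```text
time: 11.5
tool_pos: [0.4632, 0.0992, 0.1213]
tcp_rot: [180.0, -0.0, 53.3]
ft_force: [0.3, 0.3, -1.8]
grip_width: 0.0198
gripper_force: 60.0
```

Call:
jog_arm --rows '[[[0, 0, -0.001], [0, 0, 0], 0.005], [[0, 0, -0.001], [0, 0, 0], 0.005], [[0, 0, 0], [0, 0, 0], 0.005]]'

```text
time: 11.75
tool_pos: [0.4632, 0.0992, 0.1232]
tcp_rot: [180.0, -0.0, 53.3]
ft_force: [-0.5, -0.1, -1.7]
grip_width: 0.0196
gripper_force: 60.0
```

Call:
jog_arm --rows '[[[0, 0, -0.001], [0, 0, 0], 0.005], [[0, 0, -0.0005], [0, 0, 0], 0.005], [[0, 0, 0], [0, 0, 0], 0.005]]'

```text
time: 12.0
tool_pos: [0.4632, 0.0992, 0.1246]
tcp_rot: [180.0, -0.0, 53.3]
ft_force: [0.2, 0.5, -1.7]
grip_width: 0.0196
gripper_force: 60.0
```

```bash
python3 - <<'E'
from h import *
s=telemetry.get_state(); print(s['ft_force'],s['torque'],s['tool_pos'],s['time'])
E
```

```text
[ 0.2194  0.5443 -1.7493] [-0.1326  0.1196 -0.0055] [0.4632 0.0992 0.1246] 12.0
```

Call:
jog_arm --rows '[[[0, 0, -0.0005], [0, 0, 0], 0.005], [[0, 0, -0.0005], [0, 0, 0], 0.005], [[0, 0, 0], [0, 0, 0], 0.005]]'

```text
time: 12.25
tool_pos: [0.463, 0.0992, 0.1254]
tcp_rot: [-180.0, 0.0, 53.3]
ft_force: [0.8, 0.6, -3.1]
grip_width: 0.02
gripper_force: 60.0
```

Call:
jog_arm --rows '[[[0, 0, -0.0005], [0, 0, 0], 0.005], [[0, 0, -0.0005], [0, 0, 0], 0.005], [[0, 0, 0], [0, 0, 0], 0.005]]'

```text
time: 12.5
tool_pos: [0.4629, 0.0993, 0.1264]
tcp_rot: [-180.0, 0.0, 53.3]
ft_force: [-0.1, 1.6, -4.6]
grip_width: 0.0198
gripper_force: 60.0
```

Call:
jog_arm --rows '[[[0, 0, -0.0005], [0, 0, 0], 0.005], [[0, 0, -0.0005], [0, 0, 0], 0.005], [[0, 0, 0], [0, 0, 0], 0.005]]'

```text
time: 12.75
tool_pos: [0.4629, 0.0993, 0.1275]
tcp_rot: [-180.0, 0.0, 53.3]
ft_force: [-0.8, 1.7, -5.2]
grip_width: 0.0199
gripper_force: 60.0
```

```bash
python3 - <<'E'
from h import *
s=telemetry.get_state(); print(s['ft_force'],s['torque'],s['tool_pos'],s['time'])
E
```

```text
[-0.7941  1.7446 -5.1718] [-0.1673  0.482   0.152 ] [0.4629 0.0993 0.1275] 12.75
```

Call:
jog_arm --rows '[[[0, 0, -0.0005], [0, 0, 0], 0.005], [[0, 0, 0], [0, 0, 0], 0.005]]'

```text
time: 12.92
tool_pos: [0.4629, 0.0992, 0.128]
tcp_rot: [-180.0, 0.0, 53.3]
ft_force: [-1.3, 0.7, -5.6]
grip_width: 0.0194
gripper_force: 60.0
```

Call:
jog_arm --rows '[[[0, 0, -0.0005], [0, 0, 0], 0.005], [[0, 0, 0], [0, 0, 0], 0.005]]'

```text
time: 13.08
tool_pos: [0.463, 0.0992, 0.1285]
tcp_rot: [-180.0, 0.0, 53.3]
ft_force: [-1.2, 1.1, -5.0]
grip_width: 0.0194
gripper_force: 60.0
```

```bash
python3 - <<'E'
from h import *
s=telemetry.get_state(); print(s['ft_force'],s['torque'],s['tool_pos'],s['time'])
E
```

```text
[-1.1807  1.1375 -4.9772] [-0.2673  0.6462  0.1713] [0.463  0.0992 0.1285] 13.0833
```

Call:
jog_arm --rows '[[[0, 0, -0.0005], [0, 0, 0], 0.005], [[0, 0, 0], [0, 0, 0], 0.005]]'

```text
time: 13.25
tool_pos: [0.4631, 0.0992, 0.1291]
tcp_rot: [-180.0, 0.0, 53.3]
ft_force: [-1.7, 0.5, -4.6]
grip_width: 0.0199
gripper_force: 60.0
```

Call:
jog_arm --rows '[[[0, 0, -0.0005], [0, 0, 0], 0.005], [[0, 0, 0], [0, 0, 0], 0.005]]'

```text
time: 13.42
tool_pos: [0.4633, 0.0992, 0.1297]
tcp_rot: [180.0, -0.0, 53.3]
ft_force: [-1.5, 0.6, -4.2]
grip_width: 0.0195
gripper_force: 60.0
```

Call:
jog_arm --rows '[[[0, 0, -0.0005], [0, 0, 0], 0.005], [[0, 0, 0], [0, 0, 0], 0.005]]'

```text
time: 13.58
tool_pos: [0.4635, 0.0992, 0.1303]
tcp_rot: [180.0, -0.0, 53.3]
ft_force: [-1.0, -0.1, -2.5]
grip_width: 0.0191
gripper_force: 60.0
```

```bash
python3 - <<'E'
from h import *
s=telemetry.get_state(); print(s['ft_force'],s['torque'],s['tool_pos'],s['time'])
E
```

```text
[-0.9764 -0.1319 -2.4747] [-0.2684  0.3889  0.0561] [0.4635 0.0992 0.1303] 13.5833
```

Call:
jog_arm --rows '[[[0, 0, -0.0005], [0, 0, 0], 0.005], [[0, 0, -0.0005], [0, 0, 0], 0.005], [[0, 0, 0], [0, 0, 0], 0.005]]'

```text
time: 13.83
tool_pos: [0.4634, 0.0993, 0.1313]
tcp_rot: [180.0, -0.0, 53.3]
ft_force: [-0.1, -0.6, -3.6]
grip_width: 0.0196
gripper_force: 60.0
```

Call:
jog_arm --rows '[[[0, 0, -0.0005], [0, 0, 0], 0.005], [[0, 0, -0.0005], [0, 0, 0], 0.005], [[0, 0, 0], [0, 0, 0], 0.005]]'

```text
time: 14.08
tool_pos: [0.4632, 0.0993, 0.1321]
tcp_rot: [180.0, -0.0, 53.3]
ft_force: [0.7, 0.4, -3.2]
grip_width: 0.0194
gripper_force: 60.0
```

Call:
jog_arm --rows '[[[0, 0, -0.0005], [0, 0, 0], 0.005], [[0, 0, 0], [0, 0, 0], 0.005]]'

```text
time: 14.25
tool_pos: [0.4631, 0.0993, 0.1325]
tcp_rot: [-180.0, -0.0, 53.3]
ft_force: [1.1, 0.8, -5.5]
grip_width: 0.0201
gripper_force: 60.0
```

```bash
python3 - <<'E'
from h import *
s=telemetry.get_state(); print(s['ft_force'],s['torque'],s['tool_pos'],s['time'])
E
```

```text
[ 1.1347  0.8131 -5.5267] [-0.1793  0.2811  0.0771] [0.4631 0.0993 0.1325] 14.25
```

Call:
jog_arm --rows '[[[0, 0, 0], [0, 0, 0], 0.005]]'

```text
time: 14.33
tool_pos: [0.4631, 0.0993, 0.1325]
tcp_rot: [-180.0, -0.0, 53.3]
ft_force: [-0.6, 1.4, -5.7]
grip_width: 0.0199
gripper_force: 60.0
```

Call:
jog_arm --rows '[[[0, 0, 0], [0, 0, 0], 0.005]]'

```text
time: 14.42
tool_pos: [0.4631, 0.0992, 0.1324]
tcp_rot: [-180.0, 0.0, 53.3]
ft_force: [0.7, 1.3, -5.7]
grip_width: 0.0198
gripper_force: 60.0
```

Call:
jog_arm --rows '[[[0, 0, -0.0005], [0, 0, 0], 0.005], [[0, 0, 0], [0, 0, 0], 0.005]]'

```text
time: 14.58
tool_pos: [0.463, 0.0993, 0.1329]
tcp_rot: [-180.0, 0.0, 53.3]
ft_force: [0.7, 2.0, -7.4]
grip_width: 0.0194
gripper_force: 60.0
```

```bash
python3 - <<'E'
from h import *
s=telemetry.get_state(); print(s['ft_force'],s['torque'],s['tool_pos'],s['time'])
E
```

```text
[ 0.6769  1.9861 -7.3684] [-0.1879  0.347   0.0915] [0.463  0.0993 0.1329] 14.5833
```

Call:
jog_arm --rows '[[[0, 0, 0], [0, 0, 0], 0.005], [[0, 0, 0], [0, 0, 0], 0.005], [[0, 0, 0], [0, 0, 0], 0.005], [[0, 0, 0], [0, 0, 0], 0.005]]'

```text
time: 14.92
tool_pos: [0.4631, 0.0992, 0.1329]
tcp_rot: [-180.0, 0.0, 53.3]
ft_force: [1.0, 2.1, -7.7]
grip_width: 0.0198
gripper_force: 60.0
```

```bash
cat > tray.py <<'E'
from h import *
import sys
L0c=(cloud('top0')-L0)@Rl
def th(f):
    L=(cloud(f)-L0)@Rl
    m=(L[...,0]>.03)&(L[...,0]<.14)&(abs(L[...,1])<.08)&(L[...,2]>.01)&(L[...,2]<.28)
    z=L[m][:,2]; h,e=np.histogram(z,np.arange(.01,.28,.004)); i=np.argsort(-h)[:4]; return m.sum(),[(round(float(e[k]),3),int(h[k])) for k in i],np.percentile(z,[50,95])
if len(sys.argv)<2: print('start',th('top0'),th('scene0'))
for k in range(2):
    F=[]
    for n in('top','scene'):
        snap(n,n+'T'); s=telemetry.get_state(); F.append(np.r_[s['ft_force'],s['torque']])
        if n=='top': print(round(s['time'],2),n,th(n+'T'))
    print(np.mean(F,0),s['tool_pos'])
E
python3 tray.py
```

```text
start (np.int64(3274), [(0.166, 1105), (0.114, 966), (0.162, 379), (0.11, 134)], array([0.1608, 0.1694])) (np.int64(1247), [(0.166, 509), (0.162, 120), (0.018, 96), (0.114, 86)], array([0.1658, 0.1744]))
14.97 top (np.int64(3031), [(0.09, 829), (0.142, 729), (0.138, 670), (0.086, 247)], array([0.1381, 0.1448]))
[ 0.933   2.2499 -7.8898 -0.2242  0.3868  0.0909] [0.4631 0.0992 0.133 ]
15.07 top (np.int64(3023), [(0.138, 1152), (0.086, 713), (0.09, 382), (0.142, 188)], array([0.137 , 0.1434]))
[ 0.2693  2.5165 -8.0562 -0.2028  0.3937  0.1118] [0.4631 0.0993 0.133 ]
```

The tray has sunk about 25 mm, and the force is about 7 N. I'll ease off slightly and hold.

Call:
jog_arm --rows '[[[0, 0, 0.0002], [0, 0, 0], 0.005], [[0, 0, 0], [0, 0, 0], 0.005], [[0, 0, 0], [0, 0, 0], 0.005], [[0, 0, 0], [0, 0, 0], 0.005], [[0, 0, 0], [0, 0, 0], 0.005], [[0, 0, 0], [0, 0, 0], 0.005]]'

```text
time: 15.62
tool_pos: [0.4631, 0.0992, 0.1329]
tcp_rot: [180.0, -0.0, 53.3]
ft_force: [0.6, 2.0, -7.3]
grip_width: 0.0199
gripper_force: 60.0
```

```bash
python3 tray.py 1
```

```text
15.67 top (np.int64(2928), [(0.078, 718), (0.126, 687), (0.13, 682), (0.074, 286)], array([0.1267, 0.1327]))
[ 0.5293  2.3375 -7.4727 -0.2123  0.4163  0.139 ] [0.4631 0.0992 0.1328]
15.77 top (np.int64(2921), [(0.126, 1115), (0.074, 694), (0.078, 337), (0.13, 158)], array([0.1248, 0.1309]))
[ 0.5823  2.2407 -7.1435 -0.1768  0.4283  0.1216] [0.4631 0.0992 0.1328]
```

Call:
jog_arm --rows '[[[0, 0, 0], [0, 0, 0], 0.005], [[0, 0, 0], [0, 0, 0], 0.005], [[0, 0, 0], [0, 0, 0], 0.005], [[0, 0, 0], [0, 0, 0], 0.005], [[0, 0, 0], [0, 0, 0], 0.005], [[0, 0, 0], [0, 0, 0], 0.005], [[0, 0, 0], [0, 0, 0], 0.005], [[0, 0, 0], [0, 0, 0], 0.005], [[0, 0, 0], [0, 0, 0], 0.005], [[0, 0, 0], [0, 0, 0], 0.005], [[0, 0, 0], [0, 0, 0], 0.005], [[0, 0, 0], [0, 0, 0], 0.005]]'

```text
time: 16.82
tool_pos: [0.4632, 0.0992, 0.1328]
tcp_rot: [180.0, -0.0, 53.3]
ft_force: [-0.3, 2.5, -6.9]
grip_width: 0.0199
gripper_force: 60.0
```

Call:
jog_arm --rows '[[[0, 0, 0], [0, 0, 0], 0.005], [[0, 0, 0], [0, 0, 0], 0.005], [[0, 0, 0], [0, 0, 0], 0.005], [[0, 0, 0], [0, 0, 0], 0.005], [[0, 0, 0], [0, 0, 0], 0.005], [[0, 0, 0], [0, 0, 0], 0.005], [[0, 0, 0], [0, 0, 0], 0.005], [[0, 0, 0], [0, 0, 0], 0.005], [[0, 0, 0], [0, 0, 0], 0.005], [[0, 0, 0], [0, 0, 0], 0.005], [[0, 0, 0], [0, 0, 0], 0.005], [[0, 0, 0], [0, 0, 0], 0.005]]'

```text
time: 17.82
tool_pos: [0.4631, 0.0992, 0.1328]
tcp_rot: [-180.0, -0.0, 53.3]
ft_force: [0.1, 1.9, -6.9]
grip_width: 0.0196
gripper_force: 60.0
```

Call:
jog_arm --rows '[[[0, 0, 0], [0, 0, 0], 0.005], [[0, 0, 0], [0, 0, 0], 0.005], [[0, 0, 0], [0, 0, 0], 0.005], [[0, 0, 0], [0, 0, 0], 0.005], [[0, 0, 0], [0, 0, 0], 0.005], [[0, 0, 0], [0, 0, 0], 0.005], [[0, 0, 0], [0, 0, 0], 0.005], [[0, 0, 0], [0, 0, 0], 0.005], [[0, 0, 0], [0, 0, 0], 0.005], [[0, 0, 0], [0, 0, 0], 0.005], [[0, 0, 0], [0, 0, 0], 0.005], [[0, 0, 0], [0, 0, 0], 0.005]]'

```text
time: 18.82
tool_pos: [0.4632, 0.0992, 0.1328]
tcp_rot: [180.0, -0.0, 53.3]
ft_force: [0.4, 1.5, -7.5]
grip_width: 0.0196
gripper_force: 60.0
```

```bash
python3 tray.py 1
```

```text
18.87 top (np.int64(2649), [(0.09, 815), (0.038, 690), (0.086, 418), (0.034, 145)], array([0.0875, 0.0939]))
[ 0.1784  2.8209 -7.7249 -0.2056  0.4558  0.0975] [0.4632 0.0992 0.1328]
18.97 top (np.int64(2642), [(0.09, 832), (0.038, 722), (0.086, 414), (0.034, 118)], array([0.088 , 0.0938]))
[ 0.4282  1.7291 -6.9433 -0.2348  0.4479  0.098 ] [0.4631 0.0992 0.1328]
```

Call:
jog_arm --rows '[[[0, 0, 0], [0, 0, 0], 0.005], [[0, 0, 0], [0, 0, 0], 0.005], [[0, 0, 0], [0, 0, 0], 0.005], [[0, 0, 0], [0, 0, 0], 0.005], [[0, 0, 0], [0, 0, 0], 0.005], [[0, 0, 0], [0, 0, 0], 0.005], [[0, 0, 0], [0, 0, 0], 0.005], [[0, 0, 0], [0, 0, 0], 0.005]]'

```text
time: 19.68
tool_pos: [0.4632, 0.0992, 0.1328]
tcp_rot: [180.0, -0.0, 53.3]
ft_force: [0.8, 2.0, -5.9]
grip_width: 0.0198
gripper_force: 60.0
```

```bash
python3 tray.py 1
```

```text
19.73 top (np.int64(2636), [(0.09, 835), (0.038, 722), (0.086, 395), (0.034, 119)], array([0.0876, 0.0938]))
[ 0.1813  2.183  -7.3496 -0.2508  0.4478  0.0931] [0.4631 0.0992 0.1328]
19.83 top (np.int64(2643), [(0.09, 836), (0.038, 705), (0.086, 410), (0.034, 140)], array([0.088 , 0.0936]))
[-0.1099  2.0909 -7.1115 -0.2302  0.4459  0.0836] [0.4632 0.0992 0.1328]
```

The tray has stopped at the bottom. I lower the pawl gently and draw the bar out.

Call:
jog_arm --rows '[[[0, 0, 0.001], [0, 0, 0], 0.005], [[0, 0, 0.001], [0, 0, 0], 0.005], [[0, 0, 0.001], [0, 0, 0], 0.005], [[0, 0, 0.001], [0, 0, 0], 0.005], [[0, 0, 0.001], [0, 0, 0], 0.005], [[0, 0, 0.001], [0, 0, 0], 0.005], [[0, 0, 0.001], [0, 0, 0], 0.005], [[0, 0, 0.001], [0, 0, 0], 0.005], [[0, 0, 0.001], [0, 0, 0], 0.005], [[0, 0, 0.001], [0, 0, 0], 0.005], [[0, 0, 0.001], [0, 0, 0], 0.005], [[0, 0, 0.001], [0, 0, 0], 0.005], [[0, 0, 0.001], [0, 0, 0], 0.005], [[0, 0, 0.001], [0, 0, 0], 0.005], [[0, 0, 0], [0, 0, 0], 0.005]]'

```text
time: 21.13
tool_pos: [0.4631, 0.0992, 0.1187]
tcp_rot: [-180.0, 0.0, 53.3]
ft_force: [-0.3, 0.3, -0.8]
grip_width: 0.0195
gripper_force: 60.0
```

Call:
jog_arm --rows '[[[-0.004, 0, 0], [0, 0, 0], 0.005], [[-0.004, 0, 0], [0, 0, 0], 0.005], [[-0.006, 0, 0], [0, 0, 0], 0.005], [[-0.01, 0, 0], [0, 0, 0], 0.005], [[-0.01, 0, 0], [0, 0, 0], 0.005], [[-0.01, 0, 0], [0, 0, 0], 0.005], [[-0.01, 0, 0], [0, 0, 0], 0.005], [[0, 0, 0], [0, 0, 0], 0.005]]'

```text
time: 21.8
tool_pos: [0.4296, 0.0546, 0.1189]
tcp_rot: [-180.0, 0.0, 53.3]
ft_force: [0.6, -0.5, -0.9]
grip_width: 0.02
gripper_force: 60.0
```

Call:
jog_arm --rows '[[[0, 0, 0], [0, 0, 0.1], 0.005], [[0, 0, 0], [0, 0, 0.1], 0.005], [[0, 0, 0], [0, 0, 0.1], 0.005], [[0, 0, 0], [0, 0, 0.1], 0.005], [[0, 0, 0], [0, 0, 0.1], 0.005], [[0, 0, 0], [0, 0, 0.1], 0.005], [[0, 0, 0], [0, 0, 0], 0.005], [[0, 0, 0], [0, 0, 0], 0.005]]'

```text
time: 22.47
tool_pos: [0.431, 0.0558, 0.1189]
tcp_rot: [-180.0, -0.0, 19.1]
ft_force: [-0.5, 0.7, -0.3]
grip_width: 0.0195
gripper_force: 60.0
```

```bash
python3 - <<'E'
from h import *
plan([.4924,.0427,.060],18.95)
snap('wrist','w6'); snap('top','t6'); s=telemetry.get_state(); p=s['tool_pos']; R=Ro.from_euler('xyz',s['tcp_rot'],degrees=True).as_matrix()
T=(cloud('w6')-p)@R
m=(T[...,0]>.035)&(T[...,0]<.12)&(abs(T[...,1])<.02)&(T[...,2]<-.03)&(T[...,2]>-.07)
g=T[m]
for a in np.arange(.035,.12,.012):
    h=g[(g[:,0]>=a)&(g[:,0]<a+.012)]
    if len(h): print(a,len(h),np.median(h[:,1])*1000,h[:,2].min()*1000,h[:,0].max())
E
python3 tray.py 1
```

```text
t 22.47 pos [0.431  0.0558 0.1189] rot [-179.9995   -0.0144   19.1156] q [ -1.3443  18.2371 119.2718   0.0082  42.4778  69.534 ] F [-0.4578  0.667  -0.2886] w 0.019546881926363998 59.97433662414551
shift now-frame [0.0537 0.0325 0.0589] final-frame [0.0538 0.0324 0.0589] turn [-0.     -0.0003  0.0029]
0.035 295 -1.1574540568076361 -51.31409381105377 0.0469109736959317
0.047 325 -0.625986964293217 -51.04084537998627 0.05893935630263939
0.059 350 -0.6341626184758085 -50.81396544864775 0.07090732624205585
0.071 360 -0.645244338459251 -50.92648864323194 0.0828443087639606
0.08299999999999999 375 -0.6553330944467756 -50.640637949469195 0.09497582351384745
0.09499999999999999 401 -0.6653530828717801 -49.72638980131241 0.10697578217144388
0.10699999999999998 239 -0.6724663901994062 -49.923983191267396 0.11479375202107796
22.62 top (np.int64(2650), [(0.09, 835), (0.038, 723), (0.086, 411), (0.034, 123)], array([0.0877, 0.0937]))
[ 0.069  -0.297  -1.6002 -0.0724  0.1608  0.0059] [0.4309 0.0559 0.1188]
22.72 top (np.int64(2646), [(0.09, 847), (0.038, 731), (0.086, 393), (0.034, 119)], array([0.0878, 0.0939]))
[ 0.0926  0.3737 -1.2449 -0.0466  0.1965  0.0322] [0.4309 0.0559 0.1188]
```

Call:
jog_arm --rows '[[[0.018, 0.011, 0], [0, 0, 0.003], 0.005], [[0.018, 0.011, 0], [0, 0, 0], 0.005], [[0.0178, 0.0104, 0], [0, 0, 0], 0.005], [[0, 0, 0], [0, 0, 0], 0.005], [[0, 0, 0.02], [0, 0, 0], 0.005], [[0, 0, 0.02], [0, 0, 0], 0.005], [[0, 0, 0.02], [0, 0, 0], 0.005], [[0, 0, 0.015], [0, 0, 0], 0.005], [[0, 0, 0], [0, 0, 0], 0.005], [[0, 0, 0], [0, 0, 0], 0.005]]'

```text
time: 23.6
tool_pos: [0.4917, 0.0427, 0.0436]
tcp_rot: [-180.0, 0.1, 18.8]
ft_force: [0.7, 0.0, -1.3]
grip_width: 0.0196
gripper_force: 60.0
```

```bash
python3 - <<'E'
from h import *
plan([.4924,.0427,-.0068],18.95)
E
```

```text
t 23.6 pos [0.4917 0.0427 0.0436] rot [-179.9597    0.088    18.8097] q [ -2.7108  29.461  115.444    0.0091  35.1916  68.472 ] F [ 0.7419  0.0383 -1.3404] w 0.019557411156762523 59.97379124164581
shift now-frame [0.0007 0.0003 0.0504] final-frame [0.0007 0.0002 0.0504] turn [-0.0007  0.0015 -0.0024]
```

Call:
jog_arm --rows '[[[0.0005, 0, 0.01], [0, 0, 0], 0.005], [[0, 0, 0.01], [0, 0, 0], 0.005], [[0, 0, 0.01], [0, 0, 0], 0.005], [[0, 0, 0.005], [0, 0, 0], 0.005], [[0, 0, 0.005], [0, 0, 0], 0.005], [[0, 0, 0.003], [0, 0, 0], 0.005], [[0, 0, 0.002], [0, 0, 0], 0.005], [[0, 0, 0], [0, 0, 0], 0.005]]'

```text
time: 24.27
tool_pos: [0.4927, 0.0428, -0.0015]
tcp_rot: [-180.0, 0.0, 18.8]
ft_force: [0.2, 0.1, -1.3]
grip_width: 0.0193
gripper_force: 60.0
```

Call:
jog_arm --rows '[[[0, 0, 0.002], [0, 0, 0], 0.005], [[0, 0, 0.002], [0, 0, 0], 0.005], [[0, 0, 0], [0, 0, 0], 0.005]]'

```text
time: 24.52
tool_pos: [0.4927, 0.0428, -0.0053]
tcp_rot: [-180.0, -0.0, 18.8]
ft_force: [0.6, -0.2, -1.0]
grip_width: 0.0198
gripper_force: 60.0
```

Call:
jog_arm --newtons 10 --rows '[[[0, 0, 0.001], [0, 0, 0], 0.005], [[0, 0, 0.0007], [0, 0, 0], 0.005], [[0, 0, 0], [0, 0, 0], 0.005], [[0, 0, 0], [0, 0, 0], 0.022], [[0, 0, 0], [0, 0, 0], 0.025], [[0, 0, 0], [0, 0, 0], 0.035], [[0, 0, 0], [0, 0, 0], 0.05], [[0, 0, 0], [0, 0, 0], 0.05], [[0, 0, 0], [0, 0, 0], 0.05], [[0, 0, 0], [0, 0, 0], 0.05]]'

```text
time: 25.35
tool_pos: [0.4928, 0.0428, -0.0069]
tcp_rot: [-180.0, -0.0, 18.8]
ft_force: [0.1, -0.4, -0.2]
grip_width: 0.0487
gripper_force: 0.0
```

Call:
jog_arm --rows '[[[0, 0, -0.01], [0, 0, 0], 0.05], [[0, 0, -0.02], [0, 0, 0], 0.05], [[0, 0, -0.02], [0, 0, 0], 0.05], [[0, 0, -0.03], [0, 0, 0], 0.05], [[0, 0, -0.03], [0, 0, 0], 0.05], [[0, 0, -0.03], [0, 0, 0], 0.05], [[0, 0, 0], [0, 0, 0], 0.05], [[0, 0, 0], [0, 0, 0], 0.05], [[0, 0, 0], [0, 0, 0], 0.05]]'

```text
time: 26.1
tool_pos: [0.4923, 0.0428, 0.133]
tcp_rot: [-180.0, 0.0, 18.8]
ft_force: [-0.3, 0.0, -0.2]
grip_width: 0.05
gripper_force: 0.0
```

```bash
python3 - <<'E'
from h import *
snap('wrist','w7'); snap('top','t7')
W=cloud('w7'); a=np.array([np.cos(np.radians(19)),np.sin(np.radians(19))]); o=np.array([.4735,.036])
s=(W[...,:2]-o)@a; d=(W[...,:2]-o)@[-a[1],a[0]]
for lo,hi,z0 in((-.02,0,.05),(0,.02,.05),(.02,.042,.05),(.055,.085,.035),(.105,.13,.035)):
    m=(s>lo)&(s<hi)&(abs(d)<.012)&(W[...,2]>z0)&(W[...,2]<.08)
    print(lo,m.sum(),'d',np.median(d[m])*1000,'ztop',np.percentile(W[...,2][m],90))
m=(abs(d)<.008)&(W[...,2]>.035)&(W[...,2]<.05)&(s>.1)&(s<.15); print('tip s',np.percentile(s[m],99))
st=telemetry.get_state(); print(st['time'],st['tool_pos'],st['ft_force'])
p=load('w7')['p'][:,:,::-1]; cv2.imwrite('pics/w7b.png',cv2.resize(p,(640,480)))
E
python3 tray.py 1
```

```text
-0.02 301 d 1.0342496516913537 ztop 0.0533665114346397
0 307 d 0.9632033195672665 ztop 0.052808470693871394
0.02 314 d 0.865002901972472 ztop 0.05232840152770871
0.055 215 d 0.7407987657241883 ztop 0.042950496991097584
0.105 217 d -0.3475421106281148 ztop 0.04147136077567774
tip s 0.1497165887534081
26.2 [0.4921 0.0428 0.1322] [-0.1752  0.1564  0.2629]
26.25 top (np.int64(2638), [(0.09, 862), (0.038, 719), (0.086, 384), (0.034, 138)], array([0.0878, 0.0937]))
[ 0.2447 -0.0789  0.3952 -0.0156  0.1501  0.0448] [0.4923 0.0428 0.1322]
26.35 top (np.int64(2650), [(0.09, 853), (0.038, 710), (0.086, 398), (0.034, 141)], array([0.0878, 0.0938]))
[-0.1325 -0.2511  0.5646 -0.0427  0.1604  0.0087] [0.4925 0.0428 0.1324]
```

View pics/w7b.png

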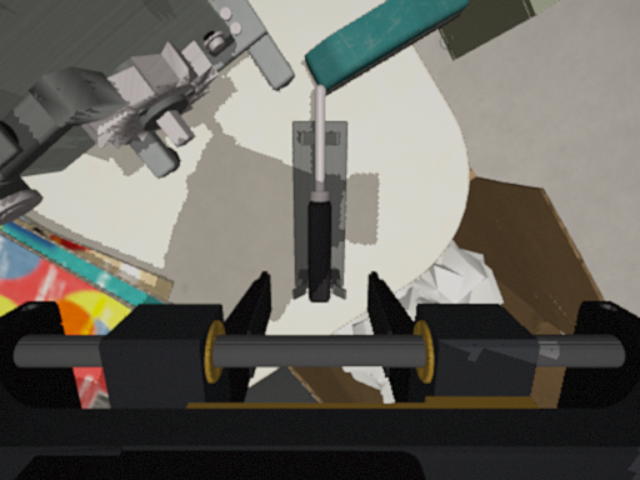

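The picture shows the bar home in its rest, grip at (319,250) and rod tip at (320,88) beside the untouched stapler. The hand is clear.

```bash
python3 -c "
from h import *
print(ticket.close_job())"
```

```text
the job is handed in; nothing more can be done
None
```

The job is handed in: the tray measured all the way down (about 76 mm of travel), the pawl was held against its stop at an estimated 5.5 to 7 N, and the bar is back in its rest with nothing else on the bench disturbed as far as the pictures show; the judge's verdict was not returned, and the real finger ends sit about 31 mm behind the reported TCP, which made the first grasp close on nothing.

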